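# Slide the drip tray home under the cup drainer

## Task

Slide the aluminium drip tray, bevelled nose first, along the counter into the low tunnel under the grey drainer rack, and push it by feel past the rubber drag roller until it is pressed firmly against the hidden rubber stop at the back (at least about 5 N on the stop, never more than 15 N); do not force it askew against the rack. Then swing the blue end flap shut behind it, leaving the kettle, the tin and the cups where they are.

Things in the scene. Friction and masses are not known exactly. Their poses are not given: they have to be found in the camera images.
- tray: Loose open aluminium drip tray, 150 mm long (its x), 110 wide (its y), 22 high, 0.25 to 0.49 kg, flat on the counter. Origin: centre of underside; +x points to the nose, whose face is 90 mm wide between two bevelled corners (bevels 12 mm long in x). Floor and walls 3 mm thick. The other (-x) end is a solid grip bar.
- tray_bar (a point): Top centre of the tray's grip bar (tray x = -69 mm, y = 0, z = 22 mm; axes as the tray's). The bar is 12 mm thick along x (tray x = -75 to -63 mm), 110 mm wide and 22 mm high; it can be pinched from above with one finger inside the tray, and its outer face pushed.
- rack: Fixed grey plastic cup drainer, 195 mm long (x), 142 wide, deck top 32 mm up; cup guards on its rear half reach 78 mm. Origin: on the counter, mid-width, 85 mm behind the mouth; +x is the way the tray goes in. Tunnel along x, floored by the counter: 114 mm clear width (flared over the first 15 mm), 26 mm headroom. Slatted roof begins 30 mm behind the mouth; before it the top is open.
- mouth (a point): Centre of the tunnel mouth: rack x = -85 mm, y = 0, z = 13 mm; axes as the rack's.
- roller (a point): Sprung round rubber roller in the tunnel's +y wall (rack x = -5, y = 51 mm): stands 6 mm into the tunnel, gives way sideways and drags on the passing tray. Pushing the tray past it takes roughly 2 to 8 N in all, so resistance alone does not mean home. Its spring housing, 64 x 34 x 28 mm, juts out of the rack's +y side to rack y = 105 mm.
- stop_zone (a point): Middle of the zone (rack x = 74 mm, y = 0, z = 11 mm) under the solid rear deck where the unseen rubber stop's face lies: anywhere from rack x = 68 to 80 mm, different each time. The stop yields about 1 mm per 5 N (6 mm at most). The home tray's outer bar face is thus 3 to 18 mm inside the mouth. Friction holds the tray against it once released.
- flap (a joint): Angle a (rad) of the blue end flap: 0 = shut across the mouth, 1.6 to 1.95 at the start, limit 2.1. Panel 130 mm long, 6 thick, 2 to 32 mm above the counter, on a vertical pin at rack x = -90, y = 68 mm. It runs from the pin along (-sin a, -cos a) in rack x, y. Stays where left (0.03 N m friction); a tray sticking out blocks it.
- flap_edge (a point): Middle of the flap's free edge, 130 mm from the pin, 17 mm above the counter.
- kettle: Aluminium kettle with black bail handle, 144 mm across, 180 mm high, beyond the rack. Origin: centre of its underside. Leave alone.
- tin: Closed round steel tin, 115 mm across, 90 mm high. Origin: centre of its underside. Leave alone.
- cup_rack: White ceramic cup, 72 mm across, 65 mm high, standing on the rack's rear deck (rack x about 62 mm). Origin: centre of its underside. Leave alone.
- cup_counter: Blue ceramic mug, 72 mm across, 65 mm high, on the counter. Origin: centre of its underside. Leave alone.
Things that resemble listed ones, but are neither listed nor needed, are in the scene too. What is meant by the tray is not brown, and is the larger of those in its own colour.

How it is judged (in metres and radians):
On the way, in this order (a step that is already met when the one before it is completed fails the run):
1. the tray lies flat in the tunnel, nose first, more than half way in (x of tray in the frame of rack above -0.07 m and y of tray in the frame of rack between -0.006 and 0.006 m and height (world z) of tray below 0.005 m and angle between the x axis of tray and the x axis of rack, either way round below 0.08 rad and x of mouth in the frame of tray below 0 m), for 0.1 s.
2. the tray is pressed against the hidden stop with more than 3 N (contact force between tray and hidden_stop above 3 N), for 0.2 s.
At the end, for the whole second after the job is handed in: The tray lies flat in the tunnel, nose first, its nose still within 1.5 mm of the hidden stop's face, aligned with the rack within 0.06 rad and at rest; the flap is shut within 0.12 rad (x of tray in the frame of hidden_stop above -0.0765 m and x of tray in the frame of rack above -0.008 m and height (world z) of tray below 0.004 m and angle between the x axis of tray and the x axis of rack, either way round below 0.06 rad and angle between tray's own z axis and vertical below 0.05 rad and value of joint flap below 0.12 rad and linear speed of tray below 0.01 m/s and x of mouth in the frame of tray below 0 m); the robot touches nothing.
It fails at once if the tray is rammed on the stop with more than 15 N (contact force between tray and hidden_stop above 15 N).
It fails at once if the tray is forced against the rack with more than 30 N (contact force between tray and rack above 30 N).
It fails at once if a bystander is moved more than 20 mm (distance of any of kettle, tin, cup_rack, cup_counter from where it was at the start of the episode above 0.02 m).
It also fails if it takes over 72 s, if anything falls off the work surface, if the arm or the gripper's body presses on something with over 40 N, if the wrist force passes 120 N, or if a joint passes its speed limit or range.

## Robot

A 6-joint arm with a two-finger parallel gripper is mounted at the origin on the work surface. World frame = base frame: x ahead of the robot, y to its left, z up, the work surface at z = 0. Lengths are in mm, angles in rad, forces in N, time in s.
With the tool pointing down it reaches from about 350 to 725 mm from the base axis. Payload 6 kg.
Tool frame: the origin (TCP) lies on the mounting face of the last link; the fingertips stand env.tip_extent ahead of it and the grasp point (between the pads) lies 155 mm ahead of it (env.tip_extent is the distance from the TCP to the fingertips, in mm); z points along the fingers, y is the line along which they close (so a half turn about z gives the same grasp; the last joint's range is limited). The gripper opens to 85 mm and grips with 20 to 120 N. Pads are 22 mm wide; open, the fingers measure 114 mm over their backs; the gripper's body (76 mm by 85 mm) begins 54 mm behind the grasp point. The pads swing forward as they close: fully open they stand 13 mm farther back than shut.
Start: joints at [1.487, 0.04, 0.085, 0, -1.615, -0.334], TCP at [243.424, 548.396, 404.661] pointing down, gripper open.
Joint ranges: [-2.56, 2.56], [-1.29, 2.01], [-1.08, 1.49], [-3.29, 1.98], [-2.81, -0.18], [-2.99, 2.99]. Speed limits (rad/s): [2.57, 2.57, 3.01, 3.14, 3.14, 3.14].

## Interface

Orientations are given as a unit quaternion [x, y, z, w].
In Python, from cell import env gives the robot as it stands.
- The arm moves only by the shell command python3 -m inch 'ROWS'. ROWS is JSON, a list of rows, each a list of 3 entries, a list of its own where there are three numbers: the gripper's target within -1 to 1 (shut at 1, half-way at 0, fully open at -1), then the shift along the tool's x, y, z in m, then the turn, a rotation vector about the tool's x, y, z in degrees. In form: [[jaw, [tx, ty, tz], [ax, ay, az]], ...]. A call has 1 to 20 rows; each row is the pose to reach, as a shift and turn from the pose commanded when the call began, along the tool's axes at that moment; what a row does not reach only later rows make up. A row lasts 1/12 s, in which the tool goes at most 41.7 mm and 7.16 degrees, less where a joint would pass 70% of its speed; a pose out of reach is approached as far as the arm can. A call with a gripper value outside its range is refused whole. The fingers move at their own pace and stop on an object; the grip force is fixed at half the most. Time passes only in rows, so rows that repeat a pose let the fingers close. It gives the time, the measured TCP pose, the force, the opening and the grip force at its end, in the units of the state.
- env.state(): the state, without advancing time (a new reading comes with each control period).
- env.camera(name): name is "scene" or "top" or "wrist"; returns (picture, depth): 420x560x3 uint8, blue, green, red; 420x560 float32, mm along the optical axis (not along the pixel's ray), 0 where there is no reading.
- env.calibration(name): a dict with "mtx" (3x3 intrinsics, pixels), "R" (3x3) and "t" (3): a world point X has camera coordinates R X + t. Camera axes: x right, y down, z forward; pixel columns grow to the right and rows downward; lengths in mm; the calibration is good to about 2 mm. A picture is of the moment at which its call begins: read the wrist's pose just before it. calibration takes no time and is no camera call; for the wrist camera it gives the pose at the moment of the call.
- env.sign_off(): hands the job in; it is judged then, once.
Trained networks look in the newest picture that a camera, given by its name, has taken for a name from the list of things; names that differ only in an ending like _2 or _b are one class to them, and where a whole thing is asked for, a point or a joint stands for the part that bears it (a point fixed in the world has none). Each returns a list of dicts, best first, with "score" (0 to 1); they miss things now and then, are a little off and sometimes report something else, mostly with a low value. They report only what shows in the picture. A call takes as long as a camera call. They do not tell look-alikes from the thing itself.
- env.find_in(camera, target): "centre" ([column, row] in pixels, amid what is visible of it).
- env.place_of(camera, target): "centre" ([column, row] in pixels: a listed point, or the origin of a listed thing).
The state is a dict: "t": time; "q": joint angles; "joint_vel": joint speeds; "effort": joint torques, N m; "ee_pos": TCP position; "tool_rot": TCP orientation; "wrist_force": force on the tool from outside, world axes, zero at the start; "moment": the same for the moment, N m; "width": opening from 0.0 (shut) to 1.0 (fully open); "grasp_force": force on a finger pad.
Only numpy, scipy, OpenCV 4.12 (cv2) and the standard library are available. Lean on these libraries where they do the work, as an engineer would, in place of code of your own. Each camera call takes 0.05 s, during which the arm holds its last target. There are 200 camera calls.

## Working session

There is one attempt and no reset: what is moved stays moved. The work goes in short steps, Python scripts to look and compute and a shell command to move; the robot and the scene stay as the last step left them, time stands still between calls to the robot, and variables do not carry over. Pictures are saved under pics/ and viewed, at most 11 in all, crops included, and the job is handed in when it is done.

```bash
ls; mkdir -p pics
cat > h.py <<'E'
import numpy as np, cv2
from cell import env
def ray(cam,px,z):
    "world point on height z (mm) seen at pixel"
    c=env.calibration(cam);M=np.array(c["mtx"]);R=np.array(c["R"]);t=np.array(c["t"])
    d=R.T@np.linalg.inv(M)@np.array([px[0],px[1],1.]);o=-R.T@t
    return (o+d*(z-o[2])/d[2]).round(1)
def proj(cam,X):
    c=env.calibration(cam);p=np.array(c["mtx"])@(np.array(c["R"])@np.array(X,float)+np.array(c["t"]));return p[:2]/p[2]
E
python3 - <<'E'
from h import *
s=env.state();print(s,env.tip_extent)
for n in("scene","top"):
    p,d=env.camera(n);cv2.imwrite(f"pics/{n}0.png",p);np.save(f"{n}0.npy",d)
Z=dict(tray=0,tray_bar=22,rack=0,mouth=13,roller=13,stop_zone=11,flap_edge=17,kettle=0,tin=0,cup_rack=32,cup_counter=0)
for n in("top","scene"):
    for k,z in Z.items():
        for r in env.place_of(n,k)[:4]: print(n,k,round(r["score"],2),np.round(r["centre"],1),ray(n,r["centre"],z))
E
```

```text
pics
{'t': 0.0, 'q': array([ 1.48668949e+00,  4.08193678e-02,  8.37991231e-02, -4.52308202e-04,
       -1.61550130e+00, -3.33693794e-01]), 'joint_vel': array([ 5.22267233e-05,  1.53890223e-04, -8.96710224e-04,  2.91949620e-04,
        3.76884546e-04, -6.30021586e-04]), 'effort': array([ 4.03293716e-04, -3.68202531e+01,  3.47409976e+01,  6.93201721e+00,
       -5.30062825e-03,  1.21399253e-05]), 'ee_pos': array([243.3524941 , 548.40967212, 403.67010605]), 'tool_rot': array([ 9.78261230e-01, -2.07374469e-01, -1.16811050e-04,  8.84022530e-04]), 'wrist_force': array([-0.57045262,  0.50980793, -0.78459101]), 'moment': array([ 0.02024541, -0.00224453,  0.00249078]), 'grasp_force': 0.0, 'width': 0.9976082258394036} 173.4
top tray 0.73 [370. 228.] [ 499.6 -237.     0. ]
top tray 0.61 [367.6 298.6] [ 316.7 -221.1    0. ]
top tray 0.6 [453.7 265.3] [ 395.7 -447.4    0. ]
top tray 0.46 [226.8 199.2] [589.  139.5   0. ]
top tray_bar 0.68 [480.5 253.5] [ 423.1 -510.1   22. ]
top rack 0.59 [224.8 198.5] [591.1 144.8   0. ]
top rack 0.4 [337.2 127.9] [ 774.6 -163.3    0. ]
top mouth 0.68 [254.  203
[... 702 characters left out ...]
 ]
scene tray_bar 0.64 [ 89.2 220.6] [ 409.  -506.8   22. ]
scene rack 0.93 [330.5 212.5] [596.5 132.4   0. ]
scene mouth 0.79 [303.1 211.5] [578.9  56.   13. ]
scene mouth 0.62 [253.5 194.6] [450.8 -47.   13. ]
scene roller 0.75 [325.7 193.5] [524.7 150.4  13. ]
scene stop_zone 0.59 [355.7 204.7] [603.  207.2  11. ]
scene flap_edge 0.82 [252.9 194. ] [452.6 -49.3  17. ]
scene kettle 0.67 [341.5 254.2] [762.4  84.2   0. ]
scene kettle 0.66 [170.7 225.1] [ 483.9 -299.6    0. ]
scene tin 0.96 [389.3 169.4] [465.8 398.5   0. ]
scene cup_rack 0.56 [355.2 195.8] [589.5 211.   32. ]
scene cup_counter 0.62 [247.7 284.1] [ 774.2 -170.1    0. ]
scene cup_counter 0.49 [339.8 256.6] [768.8  76.3   0. ]
```

View pics/top0.png

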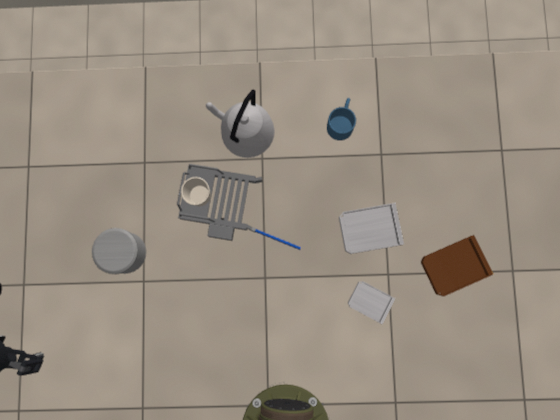

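Run:
```python
import cv2
p=cv2.imread("pics/top0.png")[180:330,310:510];cv2.imwrite("pics/topcrop.png",cv2.resize(p,None,fx=4,fy=4,interpolation=cv2.INTER_CUBIC))
```

```text
(no output)
```

View pics/topcrop.png

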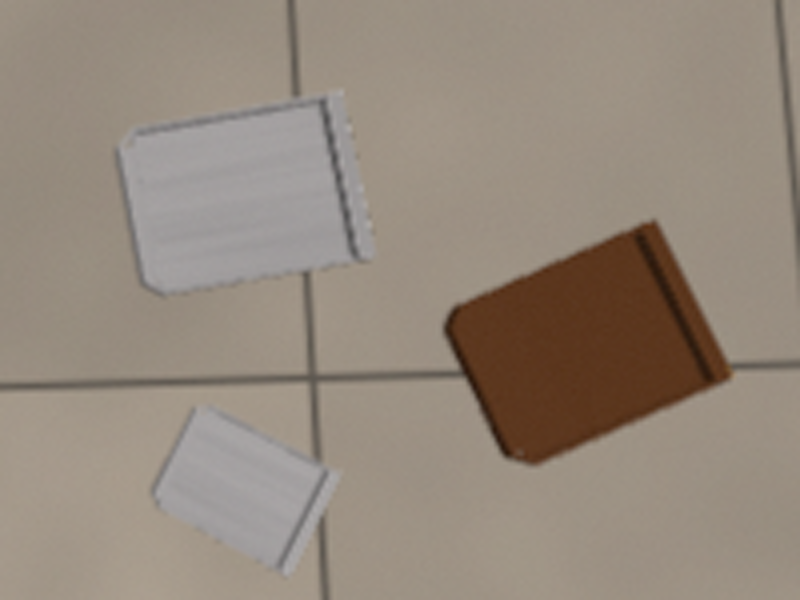

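The three look-alikes in the top view are a bright metal tray at (370,228), a smaller one in the same colour at (370,300), and a brown one at (456,265). The tray meant is (370,228): it is aluminium, not brown, and the larger of the two in its colour, and the crop confirms this. Its nose points left and its grip bar is on the right. The rack is around (220,197) with its mouth on the right at (255,204), and the flap is open, reaching (299,248).

```bash
cat >> h.py <<'E'
from scipy.spatial.transform import Rotation as Ro
def yawdown(deg): # tool pointing down, tool y along world heading deg
    a=np.radians(deg);y=np.array([np.cos(a),np.sin(a),0]);z=np.array([0,0,-1.]);x=np.cross(y,z)
    return Ro.from_matrix(np.c_[x,y,z])
def plan(p,deg):
    s=env.state();R=Ro.from_quat(s["tool_rot"])
    best=min((yawdown(deg),yawdown(deg+180)),key=lambda q:(R.inv()*q).magnitude())
    print("shift m",(R.inv().apply(np.array(p)-s["ee_pos"])/1000).round(4),"turn deg",(R.inv()*best).as_rotvec(degrees=True).round(2))
E
python3 - <<'E'
from h import *
p=cv2.imread("pics/top0.png")
c=env.calibration("wrist");R=np.array(c["R"]);cp=-R.T@np.array(c["t"]);s=env.state()
T=Ro.from_quat(s["tool_rot"]).inv()
print("cam in tool",T.apply(cp-s["ee_pos"]).round(1),"axis",T.apply(R[2]).round(3),"camx",T.apply(R[0]).round(3),c["mtx"])
# tray corners from crop
for k,(u,v) in dict(bar1=(342,92),bar2=(373,262),n1=(138,130),n0=(118,150),n2=(145,287),n3=(163,296)).items():
    print(k,ray("top",(310+u/4,180+v/4),22))
b=(ray("top",(310+342/4,180+23),22)+ray("top",(310+373/4,180+262/4),22))/2
n=(ray("top",(310+118/4,180+150/4),22)+ray("top",(310+145/4,180+287/4),22))/2
print(b,n,np.linalg.norm(n-b),np.degrees(np.arctan2(*(n-b)[[1,0]])))
h=np.degrees(np.arctan2(*(n-b)[[1,0]]))
for k,q in dict(m1=(262,180),m2=(252,229),r1=(190,166),r2=(180,220)).items(): print(k,ray("top",q,32))
# look pose above the rack
plan((450,40,420),100)
plan((*( (b+(n-b)*6/150)[:2]),330),h)
E
```

```text
cam in tool [71.6 -0.6 32.1] axis [-0.284  0.     0.959] camx [0.001 1.    0.   ] [[302.62356849   0.         276.95885177]
 [  0.         302.62356849 205.95806603]
 [  0.           0.           1.        ]]
bar1 [ 560.4 -302.8   22. ]
bar2 [ 449.5 -315.9   22. ]
n1 [ 539.9 -169.7   22. ]
n0 [ 527.2 -156.2   22. ]
n2 [ 437.8 -169.4   22. ]
n3 [ 431.7 -180.7   22. ]
[ 504.95 -309.35   22.  ] [ 482.5 -162.8   22. ] 148.25958653658793 98.70943514551615
m1 [631.3  42.3  32. ]
m2 [503.2  71.3  32. ]
r1 [675.5 231.4  32. ]
r2 [532.7 258.3  32. ]
shift m [ 0.3951  0.3809 -0.0153] turn deg [ 1.000e-02 -0.000e+00 -3.394e+01]
shift m [0.5838 0.6729 0.0747] turn deg [ 1.000e-02 -0.000e+00 -3.265e+01]
```

Run:
```python
from h import *
plan((600,90,370),100)
```

```text
shift m [0.5119 0.2743 0.0347] turn deg [ 1.000e-02 -0.000e+00 -3.394e+01]
```

```bash
python3 -m inch '[[-1,[0.512,0.274,0.035],[0,0,-34]],[-1,[0.512,0.274,0.035],[0,0,-34]],[-1,[0.512,0.274,0.035],[0,0,-34]],[-1,[0.512,0.274,0.035],[0,0,-34]],[-1,[0.512,0.274,0.035],[0,0,-34]],[-1,[0.512,0.274,0.035],[0,0,-34]],[-1,[0.512,0.274,0.035],[0,0,-34]],[-1,[0.512,0.274,0.035],[0,0,-34]],[-1,[0.512,0.274,0.035],[0,0,-34]],[-1,[0.512,0.274,0.035],[0,0,-34]],[-1,[0.512,0.274,0.035],[0,0,-34]],[-1,[0.512,0.274,0.035],[0,0,-34]],[-1,[0.512,0.274,0.035],[0,0,-34]],[-1,[0.512,0.274,0.035],[0,0,-34]],[-1,[0.512,0.274,0.035],[0,0,-34]],[-1,[0.512,0.274,0.035],[0,0,-34]],[-1,[0.512,0.274,0.035],[0,0,-34]],[-1,[0.512,0.274,0.035],[0,0,-34]]]'
python3 - <<'E'
from h import *
p,d=env.camera("wrist");cv2.imwrite("pics/w1.png",p);np.save("w1.npy",d)
for k,z in dict(mouth=13,rack=0,roller=13,stop_zone=11,flap_edge=17,cup_rack=32).items():
    for r in env.place_of("wrist",k)[:2]: print(k,round(r["score"],2),np.round(r["centre"],1),ray("wrist",r["centre"],z))
plan((505,-303,330),98.7)
c=env.calibration("wrist");np.savez("w1cal",**{k:np.array(c[k]) for k in("mtx","R","t")})
E
```

```text
t: 2.7
ee_pos: [599.8, 91.0, 370.0]
tool_rot: [0.996, 0.088, 0.0, -0.0]
wrist_force: [-0.0, -0.7, 0.3]
width: 1.002
grasp_force: 0.0
rack 0.96 [234.4 187.7] [585.2 139.2   0. ]
rack 0.31 [368.7 317.9] [443.7 -57.7   0. ]
roller 0.8 [220.  227.6] [539.2 147.5  13. ]
flap_edge 0.77 [368.7 319.3] [453.2 -50.4  17. ]
flap_edge 0.56 [517.  302.4] [ 508.7 -221.9   17. ]
cup_rack 0.87 [165.4 166.8] [602.6 207.2  32. ]
shift m [-0.1627  0.371   0.0399] turn deg [-0.   -0.02  1.42]
```

View pics/w1.png

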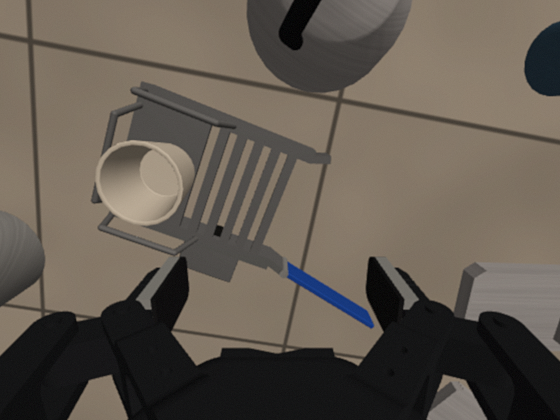

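The wrist view shows the rack from (145,83) to (330,158), its mouth end at right between (325,158) and (280,265), the housing corner at (231,281), the flap from (287,265) to (371,324), and the cup at (145,180). I'll enlarge it to read the corners.

Run:
```python
import cv2
p=cv2.imread("pics/w1.png")[75:290,90:345];p=cv2.convertScaleAbs(p,alpha=1.6,beta=10);cv2.imwrite("pics/w1c.png",cv2.resize(p,None,fx=2.75,fy=2.75,interpolation=cv2.INTER_CUBIC))
```

```text
(no output)
```

View pics/w1c.png

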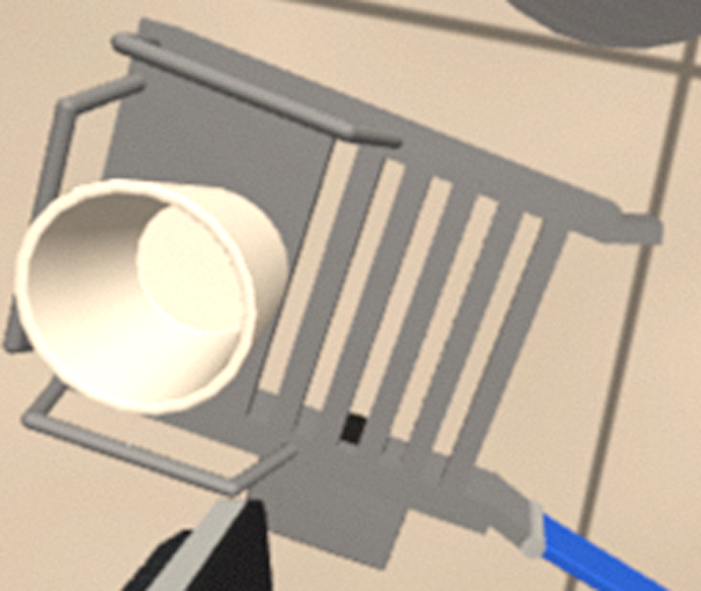

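Run:
```python
from h import *
from scipy.optimize import least_squares
c=np.load("w1cal.npz");M,R,t=c["mtx"],c["R"],c["t"]
C=[((145,17),(110,-71,32)),((568,232),(-55,-57,32)),((470,487),(-55,57,32)),((385,570),(-37,105,28)),((353,428),(-5,54,32)),((610,200),(-70,-71,32)),((487,532),(-70,71,32)),((408,507),(-37,71,28))]
px=np.array([a for a,_ in C])/2.75+[90,75];P=np.array([b for _,b in C],float)
def w(v,P):
    a=v[2];return np.c_[v[0]+np.cos(a)*P[:,0]-np.sin(a)*P[:,1],v[1]+np.sin(a)*P[:,0]+np.cos(a)*P[:,1],P[:,2]]
def res(v):
    q=(w(v,P)@R.T+t)@M.T;return (q[:,:2]/q[:,2:]-px).ravel()
s=least_squares(res,[585,140,1.38],loss="soft_l1");v=s.x
print(v[:2].round(1),np.degrees(v[2]).round(2));print(res(v).reshape(-1,2).round(1))
print("mouth",w(v,np.array([[-85,0,13.]])),"pin",w(v,np.array([[-90,68,32.]])))
np.save("rack.npy",v)
# via wrist px for the pin, and flap edge
def ray2(p,z):
    d=R.T@np.linalg.inv(M)@np.array([*p,1.]);o=-R.T@t;return (o+d*(z-o[2])/d[2]).round(1)
print("pin",ray2((90+540/2.75,75+515/2.75),32),"edge",ray2((371,324),32))
```

```text
[590.3 142.1] 79.58
[[-3.6 -0.9]
 [ 0.5 -2.9]
 [-2.   1.5]
 [ 0.4  0.4]
 [-1.9  5.8]
 [ 4.3  0.9]
 [ 0.2  0.1]
 [ 1.5 -1.8]]
mouth [[574.97620613  58.54039376  13.        ]] pin [[507.19302099  65.91872776  32.        ]]
pin [519.3  66.5  32. ] edge [457.5 -47.6  32. ]
```

```bash
python3 -m inch '[[-1,[-0.09,0.37,0],[0,0,1.4]],[-1,[-0.09,0.37,0],[0,0,1.4]],[-1,[-0.09,0.37,0],[0,0,1.4]],[-1,[-0.09,0.37,0],[0,0,1.4]],[-1,[-0.09,0.37,0],[0,0,1.4]],[-1,[-0.09,0.37,0],[0,0,1.4]],[-1,[-0.09,0.37,0],[0,0,1.4]],[-1,[-0.09,0.37,0],[0,0,1.4]],[-1,[-0.09,0.37,0],[0,0,1.4]],[-1,[-0.09,0.37,0],[0,0,1.4]],[-1,[-0.09,0.37,0],[0,0,1.4]],[-1,[-0.09,0.37,0],[0,0,1.4]],[-1,[-0.09,0.37,0],[0,0,1.4]]]'
python3 - <<'E'
from h import *
p,d=env.camera("wrist");cv2.imwrite("pics/w2.png",p);np.save("w2.npy",d)
c=env.calibration("wrist");np.savez("w2cal",**{k:np.array(c[k]) for k in("mtx","R","t")})
for k,z in dict(tray=0,tray_bar=22).items():
    for r in env.place_of("wrist",k)[:2]: print(k,round(r["score"],2),np.round(r["centre"],1),ray("wrist",r["centre"],z))
E
```

```text
t: 4.13
ee_pos: [576.5, -288.8, 369.8]
tool_rot: [0.997, 0.076, 0.0, -0.0]
wrist_force: [0.3, 0.4, 0.5]
width: 1.001
grasp_force: 0.0
tray 0.78 [376.6 333.2] [ 395.3 -449.8    0. ]
tray 0.74 [205.  361.6] [ 313.9 -228.5    0. ]
tray_bar 0.7 [284.2 248.3] [ 507.3 -306.8   22. ]
```

View pics/w2.png

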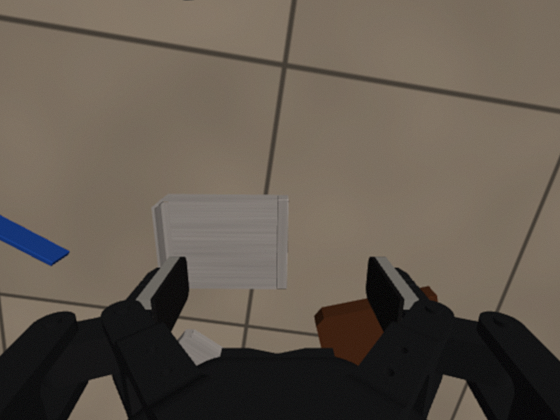

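Run:
```python
from h import *
p=cv2.imread("pics/w2.png")
hsv=cv2.cvtColor(p,cv2.COLOR_BGR2HSV)
m=((hsv[...,1]<35)&(hsv[...,2]>105)).astype(np.uint8);m[:,:145]=0;m[:,300:]=0;m[:185]=0;m[300:]=0
m=cv2.morphologyEx(m,cv2.MORPH_OPEN,np.ones((3,3)))
n,l,s,_=cv2.connectedComponentsWithStats(m);i=1+s[1:,4].argmax();print(s[i])
cs,_=cv2.findContours((l==i).astype(np.uint8),0,2)
q=cv2.approxPolyDP(max(cs,key=len),3,True)[:,0]
for u in q: print(u,ray("wrist",u,22))
```

```text
[  145   194   143   103 11165]
[161 199] [ 544.  -165.8   22. ]
[168 201] [ 542.9 -173.4   22. ]
[161 203] [ 539.5 -166.1   22. ]
[167 260] [ 472.1 -176.    22. ]
[147 286] [ 434.6 -154.4   22. ]
[145 296] [ 420.6 -152.5   22. ]
[152 294] [ 424.7 -160.7   22. ]
[155 287] [ 434.7 -163.8   22. ]
[152 290] [ 430.1 -160.5   22. ]
[150 285] [ 436.5 -157.9   22. ]
[158 285] [ 437.9 -167.2   22. ]
[168 271] [ 458.2 -177.9   22. ]
[167 264] [ 467.  -176.3   22. ]
[175 261] [ 472.3 -185.2   22. ]
[171 262] [ 470.3 -180.7   22. ]
[169 257] [ 476.3 -178.1   22. ]
[180 255] [ 480.7 -190.4   22. ]
[188 262] [ 473.3 -200.1   22. ]
[190 287] [ 441.1 -204.7   22. ]
[275 288] [ 455.2 -304.2   22. ]
[276 277] [ 469.8 -303.2   22. ]
[277 287] [ 456.9 -306.3   22. ]
[286 287] [ 458.5 -316.9   22. ]
[286 195] [ 569.2 -298.7   22. ]
[168 194] [ 550.8 -173.    22. ]
```

Run:
```python
from h import *
plan((507,-305,240),98.9);plan((507,-305,181),98.9)
```

```text
shift m [-0.0714  0.0057  0.1301] turn deg [ 0.01 -0.03 -0.13]
shift m [-0.0714  0.0057  0.1891] turn deg [ 0.01 -0.03 -0.13]
```

```bash
python3 -m inch '[[-1,[-0.0714,0.0057,0.06],[0,0,-0.1]],[-1,[-0.0714,0.0057,0.1],[0,0,-0.1]],[-1,[-0.0714,0.0057,0.13],[0,0,-0.1]],[-1,[-0.0714,0.0057,0.15],[0,0,-0.1]],[-1,[-0.0714,0.0057,0.17],[0,0,-0.1]],[-1,[-0.0714,0.0057,0.182],[0,0,-0.1]],[-1,[-0.0714,0.0057,0.188],[0,0,-0.1]],[-1,[-0.0714,0.0057,0.188],[0,0,-0.1]],[1,[-0.0714,0.0057,0.188],[0,0,-0.1]],[1,[-0.0714,0.0057,0.188],[0,0,-0.1]],[1,[-0.0714,0.0057,0.188],[0,0,-0.1]],[1,[-0.0714,0.0057,0.188],[0,0,-0.1]],[1,[-0.0714,0.0057,0.188],[0,0,-0.1]],[1,[-0.0714,0.0057,0.188],[0,0,-0.1]],[1,[-0.0714,0.0057,0.188],[0,0,-0.1]],[1,[-0.0714,0.0057,0.188],[0,0,-0.1]]]'
```

```text
t: 5.62
ee_pos: [506.7, -306.3, 182.4]
tool_rot: [0.997, 0.076, 0.0, 0.0]
wrist_force: [-0.3, 1.3, 3.9]
width: 0.122
grasp_force: 61.8
```

Run:
```python
from h import *
plan((541.7,-122.5,186),79.6)
```

```text
shift m [ 0.0625 -0.1763 -0.0037] turn deg [ 0.03 -0.06 19.16]
```

```bash
python3 -m inch '[[1,[0,0,-0.003],[0,0,0]],[1,[0.008,-0.022,-0.003],[0,0,2.5]],[1,[0.016,-0.044,-0.003],[0,0,5]],[1,[0.024,-0.066,-0.003],[0,0,7.5]],[1,[0.032,-0.088,-0.003],[0,0,10]],[1,[0.04,-0.11,-0.003],[0,0,12.5]],[1,[0.048,-0.132,-0.003],[0,0,15]],[1,[0.056,-0.154,-0.003],[0,0,17.5]],[1,[0.0625,-0.17,-0.003],[0,0,19.2]],[1,[0.0625,-0.176,-0.003],[0,0,19.2]],[1,[0.0625,-0.176,-0.003],[0,0,19.2]],[1,[0.0625,-0.176,-0.003],[0,0,19.2]]]'
python3 - <<'E'
from h import *
p,d=env.camera("wrist");np.save("w3.npy",d)
c=env.calibration("wrist");np.savez("w3cal",**{k:np.array(c[k]) for k in("mtx","R","t")})
print(env.state()["ee_pos"])
cv2.imwrite("pics/w3.png",p)
for k,z in dict(tray=0,tray_bar=22,mouth=13,rack=0,roller=13,flap_edge=17).items():
    for r in env.place_of("wrist",k)[:2]: print(k,round(r["score"],2),np.round(r["centre"],1),ray("wrist",r["centre"],z))
p,d=env.camera("top");cv2.imwrite("pics/top3.png",p)
E
```

```text
t: 6.62
ee_pos: [541.0, -122.9, 183.9]
tool_rot: [0.996, -0.09, -0.001, 0.0]
wrist_force: [-0.4, 0.2, -4.5]
width: 0.122
grasp_force: 60.9
[ 540.98512264 -123.2842028   184.04141009]
tray 0.59 [152.4 247.5] [556.3 -56.6   0. ]
tray_bar 0.81 [278.5 271.8] [ 541.3 -123.8   22. ]
```

View pics/w3.png

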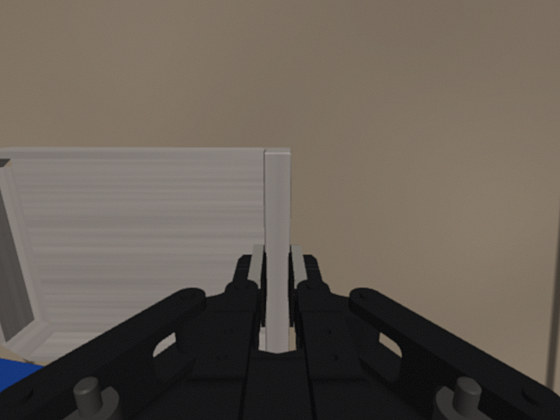

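The bar is held at column 277 between the fingers, the tray runs straight to the left, and the rack is out of view. I'll check alignment from the top camera.

Run:
```python
from h import *
p=cv2.imread("pics/top3.png")[150:270,170:330];q=cv2.resize(p,None,fx=5,fy=5,interpolation=cv2.INTER_CUBIC)
q=cv2.convertScaleAbs(q,alpha=1.5,beta=10)
v=np.load("rack.npy")
def W(P): a=v[2];return (v[0]+np.cos(a)*P[0]-np.sin(a)*P[1],v[1]+np.sin(a)*P[0]+np.cos(a)*P[1],P[2])
for poly in([(-70,-71,32),(110,-71,32),(110,71,32),(-70,71,32)],[(-55,-57,32),(-55,57,32)],[(-37,71,28),(-37,105,28),(27,105,28)],[(-90,68,32),(-90,68,32.1)]):
    z=[(proj("top",W(P))-[170,150])*5+2 for P in poly];cv2.polylines(q,[np.int32(z).reshape(-1,1,2)],False,(0,0,255),1)
cv2.imwrite("pics/top3c.png",q)
print("bar far end",ray("wrist",(277,150),23))
```

```text
bar far end [ 598.6 -133.1   23. ]
```

View pics/top3c.png

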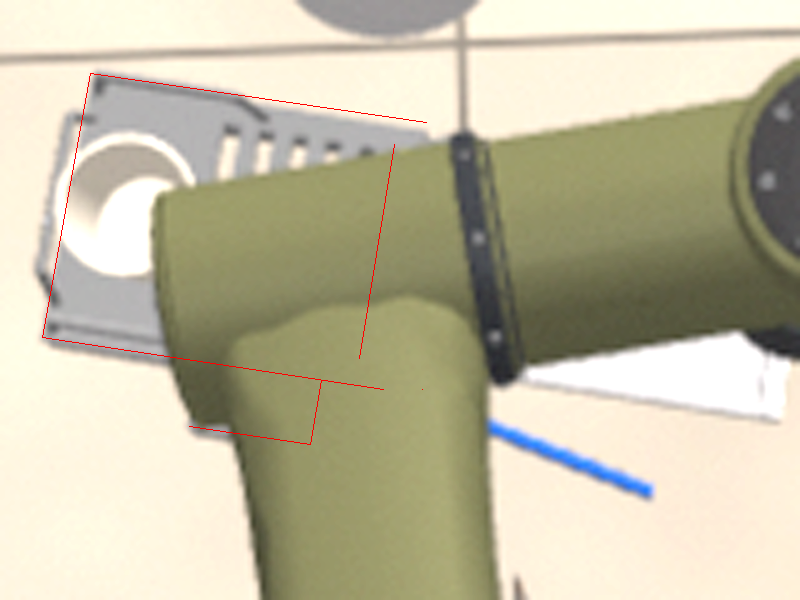

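Run:
```python
from h import *
def r2(c,p,z):
    M,R,t=c["mtx"],c["R"],c["t"];d=np.array(R).T@np.linalg.inv(np.array(M))@np.array([*p,1.]);o=-np.array(R).T@np.array(t);return o+d*(z-o[2])/d[2]
def edge(name,img,c,line,sgn,N=40):
    S=cv2.cvtColor(img,cv2.COLOR_BGR2HSV)[...,1].astype(np.float32)
    a,b=map(np.array,line);n=np.array([-(b-a)[1],(b-a)[0]])/np.linalg.norm(b-a)
    pts=[]
    for k in np.linspace(0,1,N):
        q=a+(b-a)*k;off=np.arange(-5,5.01,.25)
        pr=np.array([cv2.getRectSubPix(S,(1,1),tuple((q+n*o).tolist()))[0,0] for o in off])
        g=np.abs(np.gradient(cv2.GaussianBlur(pr.reshape(1,-1),(5,1),0)[0]));i=g.argmax()
        if g[i]>2: pts.append(r2(c,q+n*off[i],32)[:2])
    pts=np.array(pts);vx,vy,x,y=cv2.fitLine(pts.astype(np.float32),cv2.DIST_HUBER,0,.01,.01).ravel()
    if vy<0: vx,vy=-vx,-vy
    # x of line at y=60 and y=200
    print(name,len(pts),"heading",np.degrees(np.arctan2(vy,vx)).round(2),"x@y60",(x+(60-y)*vx/vy).round(1),"x@y200",(x+(200-y)*vx/vy).round(1))
w=cv2.imread("pics/w1.png");cw=np.load("w1cal.npz");cv=lambda u,v:(90+u/2.75,75+v/2.75)
edge("w1 -y",w,cw,(cv(200,40),cv(590,190)),1)
edge("w1 +y",w,cw,(cv(420,508),cv(480,530)),1)
edge("w1 +y rear",w,cw,(cv(170,422),cv(250,450)),1)
edge("w1 slat",w,cw,(cv(560,255),cv(480,465)),1)
t=cv2.imread("pics/top0.png");ct=env.calibration("top");tv=lambda u,v:(170+u/5,150+v/5)
edge("top -y",t,ct,(tv(120,80),tv(420,130)),1)
edge("top +y rear",t,ct,(tv(60,345),tv(170,362)),1)
edge("top slat",t,ct,(tv(385,155),tv(360,340)),1)
cv2.imwrite("pics/t0c.png",cv2.convertScaleAbs(cv2.resize(t[150:260,170:310],None,fx=5.6,fy=5.4,interpolation=cv2.INTER_CUBIC),alpha=1.5,beta=10))
```

```text
w1 -y 40 heading 78.83 x@y60 646.5 x@y200 674.2
w1 +y 40 heading 79.27 x@y60 502.1 x@y200 528.7
w1 +y rear 40 heading 78.64 x@y60 501.2 x@y200 529.3
w1 slat 40 heading 168.84 x@y60 725.7 x@y200 16.2
top -y 40 heading 76.2 x@y60 641.0 x@y200 675.3
top +y rear 40 heading 78.33 x@y60 496.1 x@y200 525.0
top slat 40 heading 168.93 x@y60 770.8 x@y200 55.4
```

View pics/t0c.png

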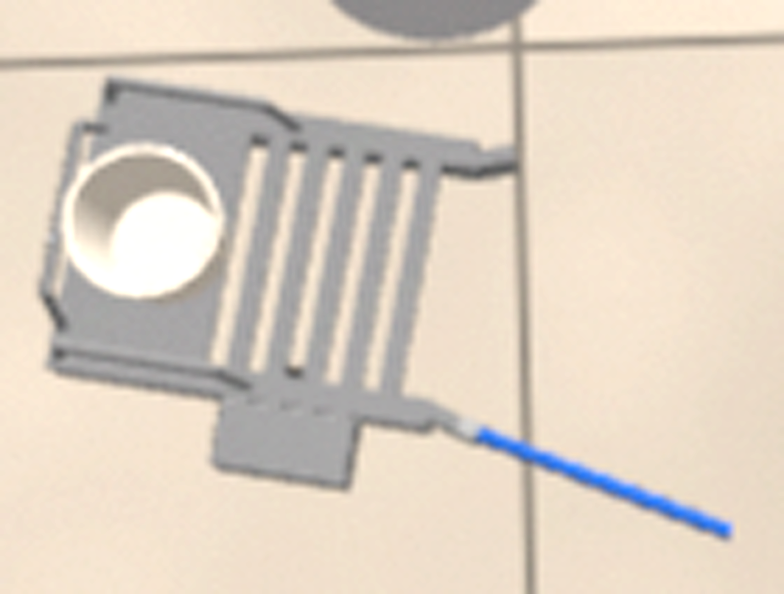

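Run:
```python
from h import *
plan((535.1,-118,182),78.85);plan((561.5,15.3,182),78.85)
```

```text
shift m [-0.0071 -0.004   0.0027] turn deg [0.01 0.01 0.67]
shift m [-0.0054 -0.1399  0.0026] turn deg [0.01 0.01 0.67]
```

```bash
python3 -m inch '[[1,[-0.007,-0.004,0.001],[0,0,0.7]],[1,[-0.007,-0.004,0.0022],[0,0,0.7]],[1,[-0.007,-0.014,0.0022],[0,0,0.7]],[1,[-0.007,-0.024,0.0022],[0,0,0.7]],[1,[-0.007,-0.032,0.0022],[0,0,0.7]],[1,[-0.007,-0.038,0.0022],[0,0,0.7]],[1,[-0.007,-0.044,0.0022],[0,0,0.7]],[1,[-0.007,-0.05,0.0022],[0,0,0.7]],[1,[-0.006,-0.055,0.0022],[0,0,0.7]]]'
```

```text
t: 7.77
ee_pos: [545.6, -66.9, 182.6]
tool_rot: [0.995, -0.097, -0.0, 0.0]
wrist_force: [0.1, -1.2, -2.7]
width: 0.121
grasp_force: 61.1
```

```bash
python3 -m inch '[[1,[0,-0.005,0],[0,0,0]],[1,[0,-0.01,0],[0,0,0]],[1,[0,-0.015,0],[0,0,0]]]'
```

```text
t: 8.02
ee_pos: [548.6, -52.5, 182.5]
tool_rot: [0.995, -0.097, 0.0, 0.0]
wrist_force: [0.3, -1.2, -2.5]
width: 0.124
grasp_force: 61.1
```

```bash
python3 -m inch '[[1,[0,-0.006,0],[0,0,0]],[1,[0,-0.012,0],[0,0,0]],[1,[0,-0.018,0],[0,0,0]],[1,[0,-0.024,0],[0,0,0]],[1,[0,-0.030,0],[0,0,0]],[1,[0,-0.035,0],[0,0,0]]]'
```

```text
t: 8.52
ee_pos: [555.3, -17.8, 182.5]
tool_rot: [0.995, -0.097, 0.0, 0.0]
wrist_force: [-0.2, -0.6, -3.4]
width: 0.12
grasp_force: 61.1
```

```bash
python3 -m inch '[[1,[0,-0.005,0],[0,0,0]],[1,[0,-0.010,0],[0,0,0]],[1,[0,-0.015,0],[0,0,0]],[1,[0,-0.02,0],[0,0,0]]]'
```

```text
t: 8.85
ee_pos: [559.2, 1.4, 182.6]
tool_rot: [0.995, -0.097, 0.0, 0.0]
wrist_force: [0.5, -3.2, -2.6]
width: 0.122
grasp_force: 61.1
```

```bash
python3 -m inch '[[1,[0,-0.004,0],[0,0,0]],[1,[0,-0.008,0],[0,0,0]],[1,[0,-0.012,0],[0,0,0]]]'
```

```text
t: 9.1
ee_pos: [561.6, 13.1, 182.6]
tool_rot: [0.995, -0.097, 0.0, 0.0]
wrist_force: [1.3, -2.0, -3.0]
width: 0.118
grasp_force: 61.1
```

```bash
python3 -m inch '[[-1,[0,0,0],[0,0,0]],[-1,[0,0,0],[0,0,0]],[-1,[0,0,0],[0,0,0]],[-1,[0,0,0],[0,0,0]],[-1,[0,0,0],[0,0,0]],[-1,[0,0,0],[0,0,0]],[-1,[0,0,-0.02],[0,0,0]],[-1,[0,0,-0.04],[0,0,0]],[1,[0,0.02,-0.04],[0,0,0]],[1,[0,0.03,-0.04],[0,0,0]],[1,[0,0.032,-0.04],[0,0,0]],[1,[0,0.032,-0.04],[0,0,0]],[1,[0,0.032,-0.04],[0,0,0]],[1,[0,0.032,-0.04],[0,0,0]],[1,[0,0.032,-0.04],[0,0,0]],[1,[0,0.032,-0.02],[0,0,0]],[1,[0,0.032,-0.005],[0,0,0]],[1,[0,0.032,0.001],[0,0,0]],[1,[0,0.032,0.001],[0,0,0]]]'
python3 - <<'E'
from h import *
p,d=env.camera("wrist");cv2.imwrite("pics/w5.png",p)
for k,z in dict(tray_bar=22).items():
    for r in env.place_of("wrist",k)[:2]: print(k,round(r["score"],2),np.round(r["centre"],1),ray("wrist",r["centre"],z))
E
```

```text
t: 10.68
ee_pos: [554.6, -18.4, 179.6]
tool_rot: [0.995, -0.097, -0.002, 0.001]
wrist_force: [-0.5, -1.5, 0.7]
width: 0.0
grasp_force: 0.0
tray_bar 0.57 [207.6 272. ] [563.4  14.   22. ]
```

View pics/w5.png

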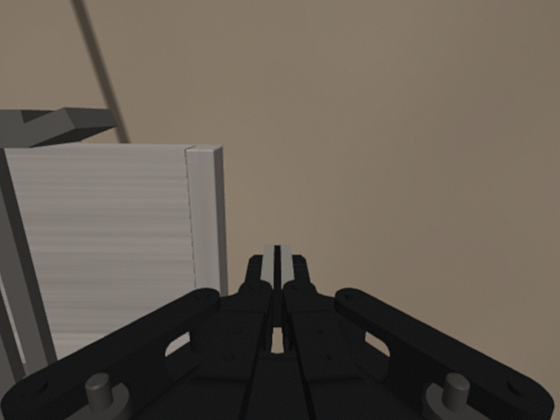

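The tray sits straight in the mouth with its bar at column 205 and the shut fingers at 249–305, just behind it. Next is pushing.

```bash
python3 -m inch '[[1,[0,-0.005,0],[0,0,0]],[1,[0,-0.01,0],[0,0,0]],[1,[0,-0.015,0],[0,0,0]],[1,[0,-0.02,0],[0,0,0]],[1,[0,-0.024,0],[0,0,0]]]'
```

```text
t: 11.2
ee_pos: [560.1, 5.0, 182.5]
tool_rot: [0.995, -0.097, 0.0, 0.001]
wrist_force: [-0.9, -6.3, 3.1]
width: 0.001
grasp_force: 2.9
```

```bash
python3 -m inch '[[1,[0,-0.004,0],[0,0,0]],[1,[0,-0.008,0],[0,0,0]],[1,[0,-0.012,0],[0,0,0]],[1,[0,-0.016,0],[0,0,0]],[1,[0,-0.02,0],[0,0,0]]]'
```

```text
t: 11.62
ee_pos: [564.0, 24.4, 182.5]
tool_rot: [0.995, -0.097, 0.0, 0.001]
wrist_force: [-0.2, -5.3, 3.4]
width: -0.002
grasp_force: 2.8
```

```bash
python3 -m inch '[[1,[0,-0.003,0],[0,0,0]],[1,[0,-0.006,0],[0,0,0]],[1,[0,-0.009,0],[0,0,0]],[1,[0,-0.012,0],[0,0,0]]]'
```

```text
t: 11.95
ee_pos: [566.3, 36.2, 182.5]
tool_rot: [0.995, -0.097, 0.001, 0.001]
wrist_force: [-0.3, -5.1, 2.9]
width: -0.004
grasp_force: 2.8
```

```bash
python3 -m inch '[[1,[0,-0.003,0],[0,0,0]],[1,[0,-0.006,0],[0,0,0]],[1,[0,-0.008,0],[0,0,0]],[1,[0,-0.008,0],[0,0,0]]]'
python3 - <<'E'
from h import *
p,d=env.camera("wrist")
for r in env.place_of("wrist","tray_bar")[:2]: print(round(r["score"],2),np.round(r["centre"],1),ray("wrist",r["centre"],22))
g=p[200:205].mean(0).mean(1);print(g[190:300].round().astype(int))
print([ray("wrist",(c,202),22) for c in(220,240)])
E
```

```text
t: 12.28
ee_pos: [567.9, 44.3, 182.4]
tool_rot: [0.995, -0.097, 0.001, 0.0]
wrist_force: [1.4, -3.9, 2.4]
width: 0.003
grasp_force: 2.1
0.77 [235.9 271.1] [573.6  63.4  22. ]
[144 143 144 144 143 143 144 144 144 143 144 143 143 143 143 144 143 144
 143 143 143 143 144 143 144 144 144 144 143 144 144 125 114 132 140 137
 137 135 136 136 135 135 134 133 133 132 132 133 134 134 135 135 137 137
 137 138 138 127  99  77  76  77 108 129 128 126 128 127 126 128 127 128
 128 124 112  99  88  75  69  69  69  69  69  76  88  99 112 123 128 129
 129 129 129 128 129 129 129 129 128 129 129 128 129 129 129 130 130 129
 129 129]
[array([607.9,  62.5,  22. ]), array([606.2,  53.9,  22. ])]
```

```bash
python3 -m inch '[[1,[0,-0.001,0],[0,0,0]],[1,[0,-0.002,0],[0,0,0]],[1,[0,-0.003,0],[0,0,0]]]'
```

```text
t: 12.63
ee_pos: [568.3, 46.9, 181.9]
tool_rot: [0.995, -0.097, 0.0, 0.0]
wrist_force: [0.1, -6.1, 2.4]
width: -0.005
grasp_force: 2.8
```

```bash
python3 -m inch '[[1,[0,-0.001,0],[0,0,0]],[1,[0,-0.002,0],[0,0,0]]]'
```

```text
t: 12.8
ee_pos: [568.6, 48.8, 181.9]
tool_rot: [0.995, -0.097, 0.0, 0.0]
wrist_force: [0.2, -6.3, 3.9]
width: -0.004
grasp_force: 2.8
```

```bash
python3 -m inch '[[1,[0,-0.001,0],[0,0,0]],[1,[0,-0.0015,0],[0,0,0]]]'
```

```text
t: 12.97
ee_pos: [569.0, 50.3, 181.9]
tool_rot: [0.995, -0.097, 0.0, 0.0]
wrist_force: [-0.4, -6.3, 2.8]
width: -0.0
grasp_force: 2.8
```

```bash
python3 -m inch '[[1,[0,-0.001,0],[0,0,0]]]'
```

```text
t: 13.05
ee_pos: [569.1, 51.3, 181.9]
tool_rot: [0.995, -0.097, 0.0, 0.0]
wrist_force: [-0.5, -5.6, 2.7]
width: 0.003
grasp_force: 2.8
```

```bash
python3 -m inch '[[1,[0,-0.001,0],[0,0,0]]]'
```

```text
t: 13.13
ee_pos: [569.3, 52.3, 181.9]
tool_rot: [0.995, -0.097, 0.0, 0.0]
wrist_force: [-0.8, -4.8, 2.8]
width: -0.0
grasp_force: 2.8
```

```bash
python3 -m inch '[[1,[0,-0.001,0],[0,0,0]],[1,[0,-0.0018,0],[0,0,0]]]'
```

```text
t: 13.3
ee_pos: [569.7, 54.1, 181.9]
tool_rot: [0.995, -0.097, 0.0, 0.0]
wrist_force: [-0.6, -5.9, 4.3]
width: -0.001
grasp_force: 2.8
```

```bash
python3 -m inch '[[1,[0,-0.001,0],[0,0,0]]]'
```

```text
t: 13.38
ee_pos: [569.9, 55.0, 181.9]
tool_rot: [0.995, -0.097, 0.0, 0.0]
wrist_force: [0.1, -5.7, 1.8]
width: -0.001
grasp_force: 2.8
```

```bash
python3 -m inch '[[1,[0,-0.001,0],[0,0,0]],[1,[0,-0.0018,0],[0,0,0]]]'
```

```text
t: 13.55
ee_pos: [570.2, 56.8, 181.9]
tool_rot: [0.995, -0.097, 0.0, 0.0]
wrist_force: [0.3, -5.9, 3.0]
width: 0.005
grasp_force: 2.7
```

```bash
python3 -m inch '[[1,[0,-0.001,0],[0,0,0]]]'
```

```text
t: 13.63
ee_pos: [570.5, 57.7, 181.9]
tool_rot: [0.995, -0.097, 0.0, 0.0]
wrist_force: [-0.2, -5.5, 1.8]
width: 0.0
grasp_force: 2.7
```

```bash
python3 -m inch '[[1,[0,-0.001,0],[0,0,0]],[1,[0,-0.0018,0],[0,0,0]]]'
```

```text
t: 13.8
ee_pos: [570.7, 59.2, 181.9]
tool_rot: [0.995, -0.097, 0.0, 0.001]
wrist_force: [0.6, -8.9, 3.8]
width: 0.001
grasp_force: 4.4
```

```bash
python3 -m inch '[[1,[0,-0.001,0],[0,0,0]]]'
```

```text
t: 13.88
ee_pos: [570.9, 59.8, 181.9]
tool_rot: [0.995, -0.097, -0.0, 0.001]
wrist_force: [0.1, -11.8, 4.0]
width: 0.002
grasp_force: 5.4
```

```bash
python3 -m inch '[[1,[0,-0.0006,0],[0,0,0]],[1,[0,-0.0006,0],[0,0,0]],[1,[0,-0.0006,0],[0,0,0]],[1,[0,-0.0006,0],[0,0,0]],[1,[0,-0.0006,0],[0,0,0]]]'
```

```text
t: 14.3
ee_pos: [571.0, 60.1, 181.9]
tool_rot: [0.995, -0.097, -0.0, 0.002]
wrist_force: [-0.3, -11.0, 3.8]
width: -0.002
grasp_force: 5.1
```

```bash
python3 -m inch '[[1,[0,-0.0005,0],[0,0,0]],[1,[0,-0.0005,0],[0,0,0]],[1,[0,-0.0005,0],[0,0,0]],[1,[0,-0.0005,0],[0,0,0]]]'
```

```text
t: 14.63
ee_pos: [571.0, 60.3, 181.9]
tool_rot: [0.995, -0.097, -0.0, 0.002]
wrist_force: [0.4, -12.1, 3.4]
width: 0.004
grasp_force: 5.7
```

```bash
python3 -m inch '[[1,[0,0.002,0],[0,0,0]],[1,[0,0.01,0],[0,0,0]],[1,[0,0.03,-0.01],[0,0,0]],[1,[0,0.05,-0.04],[0,0,0]],[1,[-0.03,0.07,-0.06],[0,0,0]],[1,[-0.06,0.085,-0.06],[0,0,0]],[1,[-0.09,0.0925,-0.06],[0,0,0]],[1,[-0.12,0.0925,-0.06],[0,0,0]],[1,[-0.125,0.0925,-0.06],[0,0,0]],[1,[-0.125,0.0925,-0.06],[0,0,0]]]'
python3 - <<'E'
from h import *
p,d=env.camera("wrist")
cv2.imwrite("pics/w6.png",p)
for k,z in dict(flap_edge=17,tray_bar=22,mouth=13).items():
    for r in env.place_of("wrist",k)[:2]: print(k,round(r["score"],2),np.round(r["centre"],1),ray("wrist",r["centre"],z))
E
```

```text
t: 15.47
ee_pos: [429.3, -4.3, 241.8]
tool_rot: [0.995, -0.096, 0.001, -0.001]
wrist_force: [1.6, 0.4, 0.5]
width: 0.0
grasp_force: 0.0
flap_edge 0.73 [340.5 181.8] [453.9 -49.8  17. ]
tray_bar 0.61 [82.2  6.3] [578.  75.  22.]
```

View pics/w6.png

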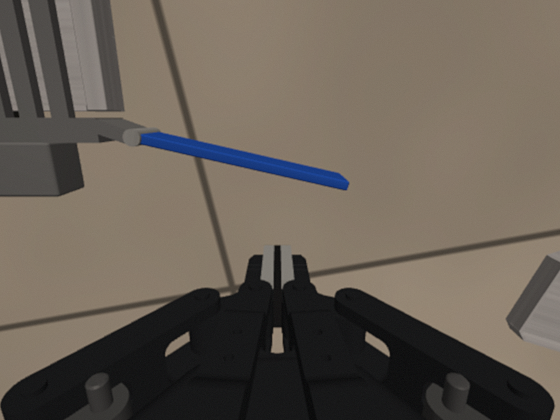

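The shut fingers at (278,270) are clear of the flap's outer side. The flap runs from (140,135) to (347,183), and the tray sits inside the mouth at top left. I'll lower and sweep the flap.

```bash
python3 -m inch '[[1,[0,0,0.025],[0,0,0]],[1,[0,0,0.05],[0,0,0]],[1,[0.011,0.002,0.05],[0,0,0]],[1,[0.022,0.003,0.05],[0,0,0]],[1,[0.034,0.006,0.05],[0,0,0]],[1,[0.046,0.009,0.05],[0,0,0]],[1,[0.057,0.01,0.05],[0,0,0]],[1,[0.07,0.009,0.05],[0,0,0]],[1,[0.083,0.006,0.05],[0,0,0]],[1,[0.095,0.002,0.05],[0,0,0]],[1,[0.108,-0.005,0.05],[0,0,0]],[1,[0.119,-0.013,0.05],[0,0,0]],[1,[0.129,-0.024,0.05],[0,0,0]],[1,[0.138,-0.035,0.05],[0,0,0]],[1,[0.143,-0.043,0.05],[0,0,0]],[1,[0.147,-0.052,0.05],[0,0,0]]]'
```

```text
t: 17.0
ee_pos: [585.7, 18.1, 190.2]
tool_rot: [0.995, -0.097, -0.001, 0.001]
wrist_force: [0.2, -0.1, -0.2]
width: 0.002
grasp_force: 0.2
```

```bash
python3 -m inch '[[1,[0.002,-0.005,0],[0,0,0]],[1,[0.004,-0.01,0],[0,0,0]],[1,[0.005,-0.014,0],[0,0,0]]]'
```

```text
t: 17.25
ee_pos: [592.6, 31.1, 191.3]
tool_rot: [0.995, -0.097, -0.0, 0.0]
wrist_force: [0.5, -0.6, -0.4]
width: 0.0
grasp_force: 0.2
```

```bash
python3 -m inch '[[1,[0,-0.002,0],[0,0,0]],[1,[0,-0.004,0],[0,0,0]]]'
```

```text
t: 17.42
ee_pos: [593.0, 33.7, 191.6]
tool_rot: [0.995, -0.097, -0.0, 0.001]
wrist_force: [1.2, -11.7, -1.4]
width: 0.002
grasp_force: 5.6
```

```bash
python3 -m inch '[[1,[0,-0.001,0],[0,0,0]],[1,[0,-0.002,0],[0,0,0]],[1,[0,-0.002,0],[0,0,0]]]'
```

```text
t: 17.67
ee_pos: [593.2, 34.1, 191.6]
tool_rot: [0.995, -0.098, -0.001, 0.003]
wrist_force: [-0.2, -12.4, -0.7]
width: -0.002
grasp_force: 5.9
```

```bash
python3 -m inch '[[1,[0,0.003,0],[0,0,0]],[1,[0,0.02,0],[0,0,0]],[1,[0,0.05,-0.02],[0,0,0]],[1,[0,0.08,-0.06],[0,0,0]],[1,[0,0.09,-0.1],[0,0,0]],[1,[0,0.09,-0.14],[0,0,0]],[1,[0,0.09,-0.16],[0,0,0]],[1,[0,0.09,-0.16],[0,0,0]]]'
python3 - <<'E'
from h import *
p,d=env.camera("wrist");cv2.imwrite("pics/w7.png",p)
for k,z in dict(flap_edge=17,tray_bar=22).items():
    for r in env.place_of("wrist",k)[:2]: print(k,round(r["score"],2),np.round(r["centre"],1),ray("wrist",r["centre"],z))
E
```

```text
t: 18.33
ee_pos: [576.5, -52.5, 360.1]
tool_rot: [0.995, -0.097, 0.006, -0.001]
wrist_force: [0.7, 0.1, 1.6]
width: 0.001
grasp_force: 0.0
flap_edge 0.81 [175.5 158.3] [627.9  43.3  17. ]
flap_edge 0.34 [105.5 210.1] [589.7 131.3  17. ]
tray_bar 0.8 [162.5 217.9] [570.4  71.6  22. ]
```

View pics/w7.png

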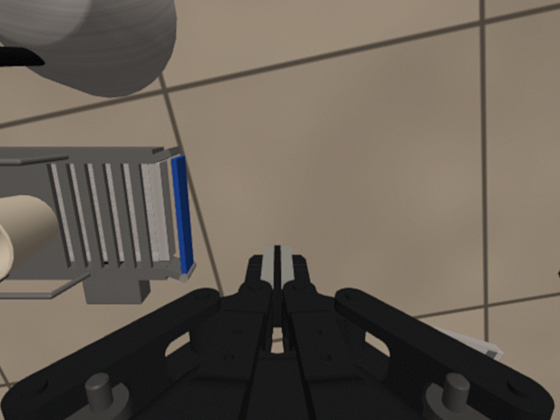

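The flap, from (188,272) to (178,155), lies shut across the mouth with the tray's bar just inside it. The cup and kettle are in place and the arm is clear.

```bash
python3 -c "
from cell import env
print(env.sign_off())"
```

```text
the job is handed in; nothing more can be done
None
```

The tray is in the tunnel, pressed onto the hidden stop with an estimated 6–8 N (12 N at the wrist, less roller drag), the flap is shut behind it, and I kept clear of the kettle, tin and cups; the job was handed in at about 18 s and returned no verdict.

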